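# Bring a sample under the reading arm and hold the arm at its mark

## Task

With the reading arm still parked, turn the tube carousel (the black handle on its stem turns it) until the green-capped tube has clicked into place on the read line, in line with the reading arm. Then squeeze the grip on the read head so that its orange lock button goes in, draw the arm out until the red line (the 60 mm mark) on its scale is at the front edge of the sleeve and the lens stands over the green cap, and finish while holding it still there by the grip, for the arm springs back if let go. Leave the racks, marker, bottle, cup and slide box where they are.

Things in the scene. Friction and masses are not known exactly. Their poses are not given: they have to be found in the camera images.
- unit: the sample reading unit, fixed to the bench: white base plate 225 x 420 x 14 mm, tube carousel at one end (cap tops 108 mm above the bench), white column (130 x 150 mm, 130 mm high) at the other. Origin: on the bench at the carousel's axis. +y runs level from the carousel's axis to the column, along the read line, under the reading arm; +z up
- carousel (a joint): turn of the tube carousel (white, 208 mm diameter, 12 places), rad, counterclockwise from above positive. It clicks into a detent every 0.524 rad (30 degrees); about 0.13 N m leaves one, and let go within 10 degrees of one it drops into it by itself. 0 = the green-capped tube is on the read line; it starts one or two places short (about -0.52 or -1.05), so turn it counterclockwise
- carousel_grip (a point): centre of the black bar handle on the carousel's central stem, 44 mm long (this point's x axis, which turns with the carousel), 14 mm thick (its y axis), 38 mm high (165 to 203 mm above the bench); this point is 184 mm above the bench on the carousel's axis. The stem below it is 18 mm thick
- green_tube (a point): centre of the top of the one green cap (16 mm diameter), on the carousel's inner ring (red circle, 50 mm radius), 108 mm above the bench; all other caps are purple. Turns with the carousel
- reading_arm (a joint): how far the telescoping reading arm is drawn out of its sleeve, m, along the unit's -y axis: 0 = parked and locked, 0.070 = end stop. A spring draws it back with 3 N (parked) to 4.4 N (fully out) and the lock snaps shut there: let go, it does not stay out. At 0.060 the red line is at the sleeve's front edge and the lens over the inner ring (0.025: blue line, outer ring)
- lens (a point): the lens in the underside of the white head at the tip of the reading arm with its upright grey grip; moves with the arm. Head 50 mm across the arm (x) x 36 mm along it (y) x 30 mm high. This point: centre of the head's underside, 123 mm above the bench; axes parallel to the unit's, so the arm is drawn out along its -y axis
- head_grip (a point): middle of the grey grip on top of the read head, 183 mm above the bench; axes parallel to the unit's. The grip is 26 mm wide across the arm (x, 13 mm to either side of this point), 30 mm along it (y), from 153 to 205 mm above the bench; the lock button protrudes 7 mm more on its +x side, so grip and button together are 33 mm wide, 28 mm when squeezed
- lock_button (a joint): travel of the orange lock button in the +x face of the grip (20 mm along y, 26 mm high, at head_grip's height), m: 0 = out, 0.005 = fully in. Sprung, 1.5 N to start, 5 N fully in; the lock is free from about 0.004. Squeezing the grip across the arm, one finger on the button and one on the opposite face, presses it in; it springs out when let go
- red_line (a point): the red line (2 mm wide) across the white scale on top of the arm; moves with the arm, parked it lies 60 mm inside the open-topped sleeve. The scale has black lines every 5 mm, and a blue line 35 mm nearer the head
- sleeve_edge (a point): fixed: middle of the front edge (carousel side, black tipped) of the aluminium sleeve against which the scale is read, 149 mm above the bench
- rack_full: loose white ten-place tube rack beside the carousel, 220 x 26 mm, 91 mm high with its purple-capped tubes; origin: centre of its underside
- rack_part: loose white ten-place tube rack, partly filled, 220 x 26 x 91 mm; origin: centre of its underside
- marker: loose blue marker pen with a black cap, 125 x 14 x 14 mm, lying on the bench; origin: on its underside near its middle
- reagent: loose white reagent bottle, 66 mm diameter, 130 mm high; origin: centre of its underside
- slide_box: loose blue microscope slide box, 90 x 180 x 30 mm; origin: centre of its underside
- waste_cup: loose yellow cup, 70 mm across, 75 mm high; origin: centre of its underside

How it is judged:
By the outcome, as a careful person would: the job done as asked, in the order asked, and still so for the second after the job is handed in, while the arm keeps its last pose, push and grip.
It also fails if it takes over 42 s, if anything falls off the work surface, if the arm or the gripper's body presses on something with over 40 N, if the wrist force passes 120 N, or if a joint passes its speed limit or range.

## Robot

A 7-joint arm with a two-finger parallel gripper is mounted at the origin on the work surface. World frame = base frame: x ahead of the robot, y to its left, z up, the work surface at z = 0. Lengths are in m, angles in rad, forces in N, time in s.
With the tool pointing down it reaches from about 0.425 to 0.925 m from the base axis. Payload 6.8 kg.
Tool frame: the origin (TCP) lies at the very end of the fingers, on their centre line; the grasp point (between the pads) lies 19 mm behind it (tcp_to_grasp is the distance from the TCP to the grasp point, in m); z points along the fingers, y is the direction in which the jaws open and shut (so a half turn about z gives the same grasp; the last joint's range is limited). The gripper opens to 85 mm and grips with 20 to 120 N. Pads are 22 mm wide; open, the fingers measure 114 mm over their backs; the gripper's body (76 mm by 85 mm) begins 54 mm behind the grasp point. The pads swing forward as they close: fully open they stand 13 mm farther back than shut.
Start: joints at [1.215, 0.477, 0.022, 1.555, -0.011, 1.109, -0.083], TCP at [0.166, -0.654, 0.231] pointing down, gripper open.
Joint ranges: [-2.96, 2.96], [-0.34, 2.1], [-1.41, 1.46], [0.24, 2.44], [-1.37, 4.51], [0.17, 1.92], [-2.96, 2.96]. Speed limits (rad/s): [2.39, 2.39, 3.14, 3.14, 3.14, 3.14, 3.14].

## Interface

Orientations are given as a unit quaternion [w, x, y, z].
In Python, from station import * gives the robot as it stands.
- The arm moves only by the tool apply_moves, never from a script. Its argument "increments" is one flat list of numbers, 5 for each row, row after row: the finger opening in mm, from 0 to 85.4, then the shift along the tool's x, y, z in mm, then the turn about the tool's z in degrees. In form: [claw, tx, ty, tz, roll, claw, tx, ty, tz, roll, ...]. A call has 1 to 12 rows; each row shifts and turns the pose as measured when the row begins, along the tool's axes as they then stand; what a row does not reach is not made up. A row lasts 1/8 s, in which the tool goes at most 62.5 mm and 10.7 degrees, less where a joint would pass 70% of its speed; a pose out of reach is approached as far as the arm can. A call with a gripper value outside its range is refused whole. The fingers move at their own pace and stop on an object; "squeeze" is the grip in N (left out, the last holds). Time passes only in rows, so rows that do not move let the fingers close. It gives the time, the measured TCP pose, the force and the opening at its end, in the units of the state.
- get_obs(): the state, without advancing time (a new reading comes with each control period).
- read_camera(name): name is "scene" or "top" or "wrist"; returns (picture, depth): 400x640x3 uint8, blue, green, red; 400x640 float32, m along the optical axis (not along the pixel's ray), 0 where there is no reading.
- get_calibration(name): a dict with "mtx" (3x3 intrinsics, pixels), "D" ([k1, k2, p1, p2, k3] as OpenCV has them; the pictures are not rectified), "camera_from_world" (4x4, takes a point from world to camera coordinates); the wrist camera has in their place "T_tool_cam" (4x4, takes a point from camera to tool coordinates, whose origin is the TCP and whose axes are the flange's). Camera axes: x right, y down, z forward; pixel columns grow to the right and rows downward; lengths in m; the calibration is good to about 2 mm. A picture is of the moment at which its call begins: read the wrist's pose just before it. get_calibration takes no time and is no camera call.
- hand_in(): hands the job in, once; it reports no verdict.
Trained networks look in the newest picture that a camera, given by its name, has taken for a name from the list of things; names that differ only in an ending like _2 or _b are one class to them, and where a whole thing is asked for, a point or a joint stands for the part that bears it (a point fixed in the world has none). Each returns a list of dicts, best first, with "p" (0 to 1); they miss things now and then, are a little off and sometimes report something else, mostly with a low value. They report only what shows in the picture. A call takes as long as a camera call.
- outline_of(camera, thing): "pixels" (400x640 bool, what is visible of it) and "extent" ([centre column, centre row, width, height] in pixels, round what is visible of it).
The state is a dict: "t": time; "q": joint angles; "joint_vel": joint speeds; "joint_torque": joint torques, N m; "eef_pos": TCP position; "tool_rot": TCP orientation; "contact_force": force on the tool from outside, world axes, zero at the start; "torque": the same for the moment, N m; "gripper_width": opening from 0.0 (shut) to 1.0 (fully open).
Only numpy, scipy, OpenCV 4.12 (cv2) and the standard library are available. Lean on these libraries where they do the work, as an engineer would, in place of code of your own. Each camera call takes 0.05 s, during which the arm holds its last target.

## Working session

There is one attempt and no reset: what is moved stays moved. The work goes in short steps, Python scripts to look and compute and a tool call to move; the robot and the scene stay as the last step left them, time stands still between calls to the robot, and variables do not carry over. Pictures are saved under pics/ and viewed, and the job is handed in when it is done.

Besides the shell and the picture viewer there is one more tool, called after ">>>" as a command line: name --argument value ..., lists and objects as JSON in quotes. apply_moves: Moves the arm, as the interface text tells. Its arguments: {"type":"object","properties":{"increments":{"type":"array"},"squeeze":{"type":"number"}},"required":["increments"]}

```bash
mkdir -p pics; ls
python3 - <<'E'
from station import *
import cv2,numpy as np
o=get_obs();print(o)
for n in("scene","top","wrist"):
    p,d=read_camera(n);cv2.imwrite(f"pics/{n}0.png",p);np.save(f"pics/{n}0.npy",d)
    print(n,get_calibration(n))
E
```

```text
pics
{'t': 0.0, 'q': array([ 1.21490283,  0.47779326,  0.02232304,  1.55646655, -0.01148289,
        1.1092831 , -0.08308376]), 'joint_vel': array([ 2.57287512e-04, -1.30912967e-03, -7.25239815e-05,  4.78352590e-04,
        2.34055681e-03, -8.22706437e-04, -1.20940686e-03]), 'joint_torque': array([ 4.36832543e-04, -5.96453118e+01,  1.60778023e+00, -2.81192797e+01,
        1.24076981e-02,  9.36728407e-03, -1.29799949e-05]), 'eef_pos': array([ 0.16539859, -0.65380816,  0.2303236 ]), 'tool_rot': array([-8.92496382e-04,  9.92330482e-01,  1.23609803e-01, -1.83230346e-04]), 'contact_force': array([ 0.0287535 ,  0.07273582, -0.24537389]), 'torque': array([-0.01560028, -0.02184179,  0.0212113 ]), 'gripper_width': 0.9969181951129714}
scene {'mtx': array([[433.76511913,   0.        , 313.62456828],
       [  0.        , 433.76511913, 202.64840393],
       [  0.        ,   0.        ,   1.        ]]), 'D': array([-0.00252014,  0.        ,  0.        ,  0.        ,  0.        ]), 'camera_from_world': array([[ 0.64859558,  0.76104492,  0.01159326, -0.39088298],
       [ 0.42781571, -0.35192076, -
[... 561 characters left out ...]
0.01468361, -0.97378135,  1.25988654],
       [ 0.        ,  0.        ,  0.        ,  1.        ]])}
wrist {'mtx': array([[355.44807235,   0.        , 323.15069747],
       [  0.        , 355.44807235, 200.56396233],
       [  0.        ,   0.        ,   1.        ]]), 'D': array([-0.0604989,  0.       ,  0.       ,  0.       ,  0.       ]), 'T_tool_cam': array([[-3.58849543e-04, -9.56916147e-01, -2.90364182e-01,
         7.43698463e-02],
       [ 9.99999884e-01, -2.50100651e-04, -4.11635307e-04,
         2.35598999e-04],
       [ 3.21280201e-04, -2.90364296e-01,  9.56916126e-01,
        -1.42282219e-01],
       [ 0.00000000e+00,  0.00000000e+00,  0.00000000e+00,
         1.00000000e+00]])}
```

View pics/scene0.png

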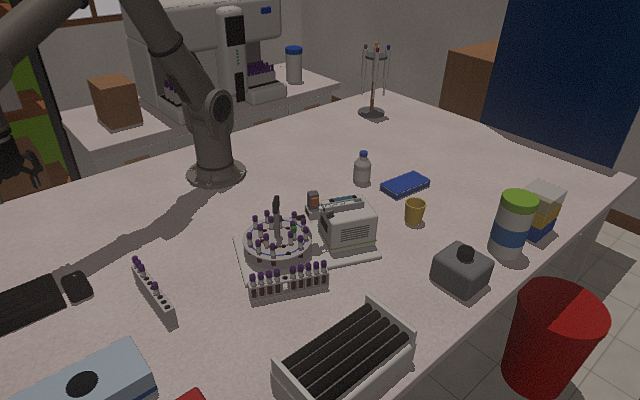

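View pics/top0.png

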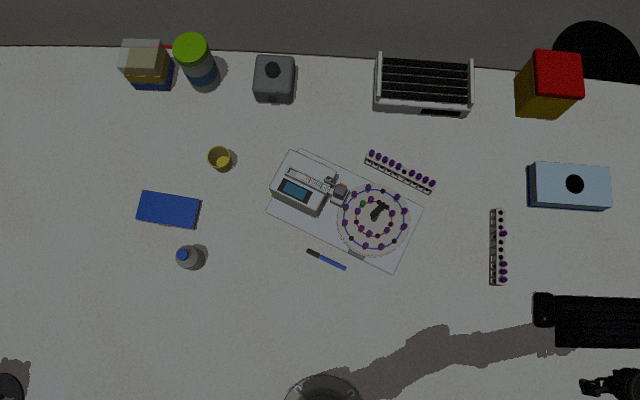

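View pics/wrist0.png

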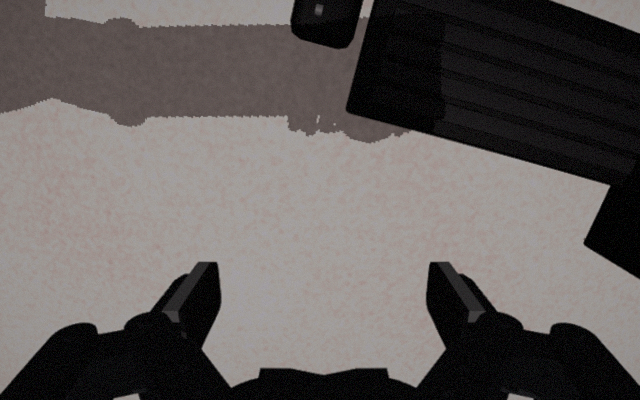

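```bash
cat > h.py <<'E'
from station import *
import cv2,numpy as np
from scipy.spatial.transform import Rotation as R
def camT(name,obs=None):
    c=get_calibration(name)
    if name!="wrist": return c, np.linalg.inv(c["camera_from_world"])
    o=obs; T=np.eye(4);q=o["tool_rot"];T[:3,:3]=R.from_quat([q[1],q[2],q[3],q[0]]).as_matrix();T[:3,3]=o["eef_pos"]
    return c,T@c["T_tool_cam"]
def pts(name,mask,depth,obs=None):
    c,T=camT(name,obs); v,u=np.nonzero(mask&(depth>0)); z=depth[v,u]
    n=cv2.undistortPoints(np.c_[u,v].astype(float)[:,None],c["mtx"],c["D"])[:,0]
    P=np.c_[n*z[:,None],z]; return P@T[:3,:3].T+T[:3,3]
def project(name,P,obs=None):
    c,T=camT(name,obs);Ti=np.linalg.inv(T)
    return cv2.projectPoints(np.atleast_2d(P).astype(float),cv2.Rodrigues(Ti[:3,:3])[0],Ti[:3,3],c["mtx"],c["D"])[0][:,0]
def atz(name,px,z,obs=None):
    c,T=camT(name,obs);n=cv2.undistortPoints(np.array(px,float).reshape(-1,1,2),c["mtx"],c["D"])[:,0]
    d=np.c_[n,np.ones(len(n))]@T[:3,:3].T
    return T[:3,3]+d*((z-T[2,3])/d[:,2])[:,None]
E
python3 - <<'E'
from h import *
for n in("top","scene"):
    p,d=read_camera(n)
    for t in("carousel_grip","head_grip","green_tube","carousel","lock_button"):
        if n=="scene" and t=="carousel": continue
        r=outline_of(n,t)
        for x in r[:2]:
            P=pts(n,x["pixels"],d); 
            print(n,t,round(x["p"],2),np.round(x["extent"],1),x["pixels"].sum(),np.round(np.median(P,0),4),np.round(np.percentile(P,[3,97],axis=0),3).tolist() if len(P) else '')
print(get_obs()["t"])
s=cv2.imread("pics/top0.png")[130:290,240:460];cv2.imwrite("pics/topz.png",cv2.resize(s,None,fx=3.6,fy=3.6,interpolation=cv2.INTER_CUBIC))
E
```

```text
top carousel_grip 0.59 [372.7 219.7  75.2  73.4] 4197 [ 0.5467 -0.1015  0.0681] [[0.461, -0.191, 0.061], [0.641, -0.015, 0.144]]
top carousel_grip 0.2 [497.5 247.8  18.7  74.7] 1240 [ 0.5004 -0.4658  0.0555] [[0.399, -0.483, -0.0], [0.605, -0.458, 0.09]]
top head_grip 0.92 [321.7 189.4  54.   31.8] 482 [0.6015 0.0116 0.1502] [[0.573, -0.018, 0.142], [0.644, 0.109, 0.206]]
top green_tube 0.88 [373.4 222.2  75.5  75.4] 4130 [ 0.5467 -0.1027  0.0681] [[0.461, -0.191, 0.062], [0.639, -0.017, 0.154]]
top carousel 0.68 [375.9 221.4  71.6  73.7] 4288 [ 0.5466 -0.1027  0.068 ] [[0.461, -0.194, 0.029], [0.641, -0.015, 0.131]]
top lock_button 0.38 [327.4 181.9   5.3   4.9] 14 [0.6344 0.0331 0.1444] [[0.631, 0.028, 0.136], [0.639, 0.039, 0.149]]
scene carousel_grip 0.66 [274.4 233.7  69.5  79.2] 3436 [ 0.5806 -0.12    0.0698] [[0.475, -0.203, 0.027], [0.653, -0.025, 0.172]]
scene head_grip 0.73 [329.  205.2  46.2  29.2] 556 [ 0.6136 -0.0069  0.1505] [[0.378, -0.027, 0.0], [0.639, 0.152, 0.206]]
scene head_grip 0.69 [276.9 232.2  70.4  76.3] 3317 [ 0.581  -0.1198  0.0698] [[0.475, -0.201, 0.028], [0.653, -0.028, 0.171]]
scene green_tube 0.55 [276.4 232.1  70.4  76.4] 3340 [ 0.5809 -0.1198  0.0698] [[0.476, -0.201, 0.028], [0.652, -0.027, 0.171]]
scene lock_button 0.5 [319.8 206.2  16.5  21.2] 52 [ 0.6188 -0.0112  0.18  ] [[0.613, -0.019, 0.137], [0.633, 0.019, 0.197]]
scene lock_button 0.43 [326.6 205.3  42.2  30.8] 415 [ 0.6133 -0.0127  0.1544] [[0.58, -0.027, 0.129], [0.629, 0.03, 0.206]]
0.7
```

View pics/topz.png

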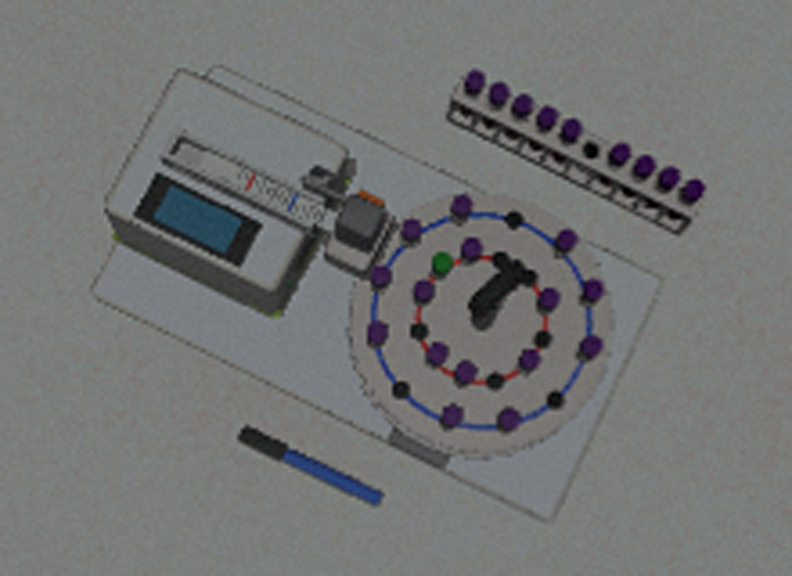

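Run:
```python
from h import *
from scipy.optimize import least_squares
for n in("top","scene"):
    d=np.load(f"pics/{n}0.npy"); p=cv2.imread(f"pics/{n}0.png")
    P=pts(n,np.ones((400,640),bool),d)
    m=(abs(P[:,0]-.57)<.2)&(abs(P[:,1]+.07)<.25)
    P=P[m]
    # base plate
    b=P[abs(P[:,2]-.014)<.004]
    if n=="top": print("plate",cv2.minAreaRect((b[:,:2]*1000).astype(np.float32)))
    h=P[(P[:,2]>.160)&(np.hypot(P[:,0]-.55,P[:,1]+.1)<.05)]
    print(n,"handle",h.mean(0),len(h),cv2.minAreaRect((h[:,:2]*1000).astype(np.float32)),h[:,2].max())
    g=P[(P[:,2]>.160)&(np.hypot(P[:,0]-.61,P[:,1]+.0)<.04)]
    print("grip",g.mean(0),len(g),cv2.minAreaRect((g[:,:2]*1000).astype(np.float32)))
    r=P[(abs(P[:,2]-.068)<.006)&(np.hypot(P[:,0]-.55,P[:,1]+.1)<.13)]
    print("disc",(np.percentile(r,1,axis=0)+np.percentile(r,99,axis=0))/2,np.percentile(r,[1,99],axis=0))
    c=P[(abs(P[:,2]-.130)<.004)]
    print("col",c.mean(0),cv2.minAreaRect((c[:,:2]*1000).astype(np.float32)))
p=cv2.imread("pics/top0.png").astype(int)
g=(p[...,1]>p[...,2]*1.5)&(p[...,1]>p[...,0]*1.4); g[:,:340]=0;g[:,390:]=0;g[:150]=0;g[260:]=0
v,u=np.nonzero(g);print(u.mean(),v.mean(),len(u),atz("top",[u.mean(),v.mean()],.105))
```

```text
plate ((578.5919189453125, -38.745086669921875), (437.2740173339844, 334.398681640625), 80.84746551513672)
top handle [ 0.55183632 -0.10297943  0.19550905] 124 ((553.456298828125, -104.27862548828125), (15.57243824005127, 43.56191635131836), 44.5903205871582) 0.20647459142437286
grip [ 0.59460998 -0.00272967  0.19635398] 171 ((598.9425048828125, -3.886018753051758), (29.296646118164062, 33.78399658203125), 67.59304809570312)
disc [ 0.5532831  -0.10387516  0.06774843] [[ 0.45622999 -0.20165772  0.06233633]
 [ 0.65033621 -0.00609259  0.07316052]]
col [0.63686832 0.10376121 0.12954116] ((608.673095703125, 29.414108276367188), (301.4773864746094, 127.43197631835938), 67.53126525878906)
scene handle [ 0.56560995 -0.11226233  0.19102844] 117 ((558.89453125, -107.57833862304688), (15.026961326599121, 47.337013244628906), 45.13810729980469) 0.20627123132539094
grip [ 0.60714296 -0.01135034  0.18890032] 197 ((604.050048828125, -7.494291305541992), (30.256519317626953, 35.728450775146484), 71.26331329345703)
disc [ 0.55987472 -0.11024901  0.06876623] [[ 0.46181216 -0.2064607   0.06397194]
 [ 0.65793727 -0.01403732  0.07356053]]
col [0.6588134  0.08376371 0.13026433] ((614.9876708984375, 24.819427490234375), (303.3264465332031, 128.5671844482422), 67.5290756225586)
362.08 202.56 25 [[ 0.58922428 -0.06729518  0.105     ]]
```

```bash
cat >> h.py <<'E'
def toolang(o):
    q=o["tool_rot"];M=R.from_quat([q[1],q[2],q[3],q[0]]).as_matrix();return np.degrees(np.arctan2(M[1,1],M[0,1])),M
def plan(target,yang,N,claw,dr=1):
    "rows to reach target xyz with tool-y at world angle yang"
    o=get_obs();a,M=toolang(o); da=(yang-a+180)%360-180
    D=(np.array(target)-o["eef_pos"])/N; rr=-da/N
    print("now",np.round(o["eef_pos"],4),round(a,2),"dpos",np.round(D*N,4),"da",round(da,1),"tilt",np.round(M[:2,2],4))
    out=[]
    for i in range(N):
        d=D@(M@R.from_euler('z',rr*i,degrees=True).as_matrix())*1000
        out.append([claw]+[round(float(x),1) for x in d]+[round(float(rr),1)])
    print(out,"t",o["t"])
E
python3 - <<'E'
from h import *
plan([0.5535,-0.104,0.30],-135.4,12,50)
E
```

```text
now [ 0.1655 -0.6544  0.2313] -75.81 dpos [0.388  0.5504 0.0687] da -59.6 tilt [ 0. -0.]
[[50, 42.6, -36.5, -5.7, 5.0], [50, 39.3, -40.1, -5.7, 5.0], [50, 35.6, -43.3, -5.7, 5.0], [50, 31.8, -46.3, -5.7, 5.0], [50, 27.6, -48.8, -5.7, 5.0], [50, 23.3, -51.0, -5.7, 5.0], [50, 18.8, -52.9, -5.7, 5.0], [50, 14.2, -54.3, -5.7, 5.0], [50, 9.4, -55.3, -5.7, 5.0], [50, 4.6, -55.9, -5.7, 5.0], [50, -0.3, -56.1, -5.7, 5.0], [50, -5.1, -55.9, -5.7, 5.0]] t 0.7
```

>>> apply_moves --increments '[50,43,-36,-6,5,50,39,-40,-6,5,50,36,-43,-6,5,50,32,-46,-6,5,50,28,-49,-6,5,50,23,-51,-6,5,50,19,-53,-6,5,50,14,-54,-6,5,50,9,-55,-6,5,50,5,-56,-6,5,50,0,-56,-6,5,50,-5,-56,-6,5]'

```text
t: 2.2
eef_pos: [0.5756, -0.1026, 0.3064]
tool_rot: [0.002, 0.912, -0.41, 0.003]
contact_force: [1.0, -0.6, -0.1]
gripper_width: 0.586
```

Run:
```python
from h import *
plan([0.5535,-0.104,0.30],-135.4,6,50)
```

```text
now [ 0.5756 -0.1026  0.3064] -138.41 dpos [-0.0221 -0.0014 -0.0064] da 3.0 tilt [ 0.0047 -0.0057]
[[50, -2.3, 2.9, 1.1, -0.5], [50, -2.3, 2.9, 1.1, -0.5], [50, -2.3, 2.9, 1.1, -0.5], [50, -2.4, 2.9, 1.1, -0.5], [50, -2.4, 2.8, 1.1, -0.5], [50, -2.4, 2.8, 1.1, -0.5]] t 2.2
```

>>> apply_moves --increments '[50,-14,17,6,-3,50,0,0,0,0]'

```text
t: 2.45
eef_pos: [0.5563, -0.0972, 0.3005]
tool_rot: [0.0, 0.924, -0.382, 0.004]
contact_force: [0.7, 0.8, -0.5]
gripper_width: 0.583
```

Run:
```python
from h import *
o=get_obs();p,d=read_camera("wrist");cv2.imwrite("pics/w1.png",p);np.save("pics/w1.npy",d);np.save("pics/w1o.npy",o,allow_pickle=True)
print(o["eef_pos"],toolang(o),o["joint_vel"].max(),o["q"])
P=pts("wrist",np.ones((400,640),bool),d,o)
near=np.hypot(P[:,0]-.5535,P[:,1]+.104)
h=P[(P[:,2]>.160)&(P[:,2]<.215)&(near<.05)]
t=h[h[:,2]>.198]
print("handle",cv2.minAreaRect((h[:,:2]*1000).astype(np.float32)),"top",cv2.minAreaRect((t[:,:2]*1000).astype(np.float32)),t.mean(0),len(t))
g=P[(P[:,2]>.198)&(P[:,2]<.215)&(np.hypot(P[:,0]-.597,P[:,1]+.002)<.03)]
print("grip",cv2.minAreaRect((g[:,:2]*1000).astype(np.float32)),g.mean(0),len(g))
r=P[(abs(P[:,2]-.068)<.006)&(near<.13)]
print("disc",np.percentile(r,[1,99],axis=0))
c=P[(abs(P[:,2]-.130)<.003)&(near>.12)]
print("col",cv2.minAreaRect((c[:,:2]*1000).astype(np.float32)))
```

```text
[ 0.55630734 -0.09722211  0.30052434] (np.float64(-134.87625236475026), array([[ 0.70860293, -0.70557614,  0.00664787],
       [-0.70557128, -0.70863056, -0.00344973],
       [ 0.00714493, -0.00224606, -0.99997195]])) 0.028339442605164966 [ 0.21640719  0.24173113 -0.18731103  1.7339789   0.05206946  1.16367503
 -2.33994251]
handle ((557.8130493164062, -105.61112976074219), (15.869399070739746, 43.21050262451172), 44.15351104736328) top ((556.8760375976562, -106.44677734375), (13.477023124694824, 43.07908248901367), 45.099891662597656) [ 0.5577589  -0.106948    0.20228354] 1142
grip ((598.711181640625, -4.663692474365234), (29.50224494934082, 26.2513484954834), 66.90563201904297) [ 0.59929478 -0.00649411  0.20384659] 1304
disc [[ 0.46324389 -0.20349726  0.06611987]
 [ 0.65465373 -0.01199776  0.07106423]]
col ((636.2440795898438, 84.74586486816406), (177.2664337158203, 126.50192260742188), 67.44343566894531)
```

View pics/w1.png

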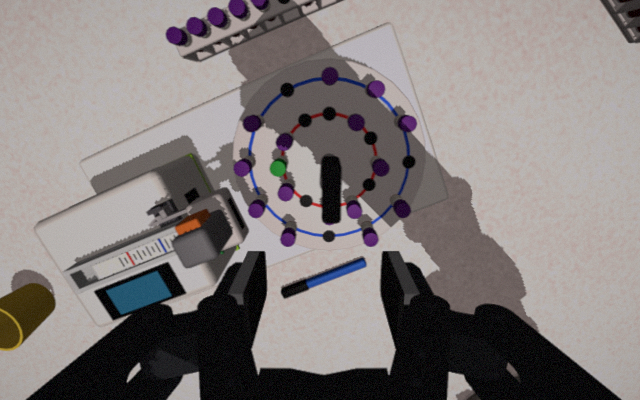

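Run:
```python
from h import *
o=np.load("pics/w1o.npy",allow_pickle=True).item();p=cv2.imread("pics/w1.png").astype(int)
g=(p[...,1]>p[...,2]*1.5)&(p[...,1]>p[...,0]*1.4);g[:120]=0;g[220:]=0;g[:,:250]=0;g[:,320:]=0
v,u=np.nonzero(g);P=atz("wrist",[u.mean(),v.mean()],.107,o)[0];print(u.mean(),v.mean(),len(u),P)
c=np.array([.557,-.106]);w=P[:2]-c;print(np.hypot(*w),np.degrees(np.arctan2(w[1],w[0]))-67.4)
# outer ring center from blue pixels
b=(p[...,0]>p[...,2]*2)&(p[...,0]>90)&(p[...,1]<p[...,0]*.75);b[:60]=0;b[245:]=0;b[:,:225]=0;b[:,420:]=0
b=b&~((p[...,2]>p[...,1]*1.15))
v,u=np.nonzero(b);Q=atz("wrist",np.c_[u,v],.068,o)[:,:2]
from scipy.optimize import least_squares
f=least_squares(lambda x:np.hypot(Q[:,0]-x[0],Q[:,1]-x[1])-x[2],[.557,-.106,.085],loss='soft_l1',f_scale=.002);print(len(u),f.x)
```

```text
278.8222222222222 165.78666666666666 225 [ 0.59298041 -0.07272961  0.107     ]
0.04900518758687843 -24.641036129998554
327 [ 0.55706099 -0.105174    0.08487007]
```

Run:
```python
from h import *
plan([0.557,-0.1055,0.165],-134.9,5,40)
```

```text
now [ 0.5575 -0.0965  0.3011] -134.86 dpos [-0.0005 -0.009  -0.1361] da -0.0 tilt [ 0.0085 -0.0026]
[[40, 1.0, 1.5, 27.2, 0.0], [40, 1.0, 1.5, 27.2, 0.0], [40, 1.0, 1.5, 27.2, 0.0], [40, 1.0, 1.5, 27.2, 0.0], [40, 1.0, 1.5, 27.2, 0.0]] t 2.5
```

>>> apply_moves --increments '[40,3,4,20,0,40,3,3,30,0,40,0,0,20,0,40,0,0,0,0]'

```text
t: 3.0
eef_pos: [0.5603, -0.1086, 0.2315]
tool_rot: [-0.001, 0.923, -0.385, 0.007]
contact_force: [0.6, -0.1, 0.1]
gripper_width: 0.466
```

Run:
```python
from h import *
plan([0.557,-0.1055,0.165],-134.9,3,40)
o=get_obs();p,d=read_camera("wrist");cv2.imwrite("pics/w2.png",p)
P=pts("wrist",np.ones((400,640),bool),d,o)
near=np.hypot(P[:,0]-.557,P[:,1]+.1055)
t=P[(P[:,2]>.197)&(P[:,2]<.209)&(near<.03)]
print("top",cv2.minAreaRect((t[:,:2]*1000).astype(np.float32)),t.mean(0),len(t))
```

```text
now [ 0.5603 -0.1086  0.2315] -135.25 dpos [-0.0033  0.0031 -0.0665] da 0.4 tilt [ 0.0142 -0.0034]
[[40, -1.8, 0.2, 22.1, -0.1], [40, -1.8, 0.2, 22.1, -0.1], [40, -1.8, 0.2, 22.1, -0.1]] t 3.0
top ((557.0582885742188, -106.01275634765625), (13.903422355651855, 43.640769958496094), 45.343849182128906) [ 0.55809061 -0.10722152  0.20220778] 2030
```

View pics/w2.png

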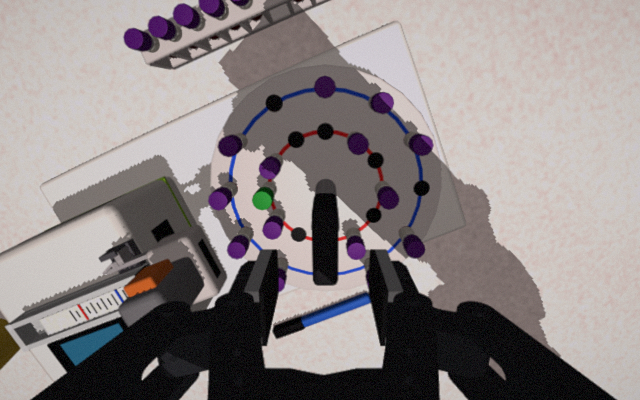

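>>> apply_moves --increments '[40,-2,0,22,0,40,-2,0,22,0,40,-1,0,20,0,40,0,0,0,0]' --squeeze 50

```text
t: 3.55
eef_pos: [0.5633, -0.1069, 0.1731]
tool_rot: [-0.003, 0.922, -0.386, 0.013]
contact_force: [-0.1, -0.0, 1.1]
gripper_width: 0.467
```

Run:
```python
from h import *
plan([0.557,-0.106,0.166],-134.7,1,40)
o=get_obs();p,d=read_camera("wrist");cv2.imwrite("pics/w3.png",p)
```

```text
now [ 0.5633 -0.1069  0.1731] -135.45 dpos [-0.0063  0.0009 -0.0071] da 0.8 tilt [ 0.0265 -0.005 ]
[[40, -5.2, 4.0, 7.0, -0.8]] t 3.55
```

View pics/w3.png

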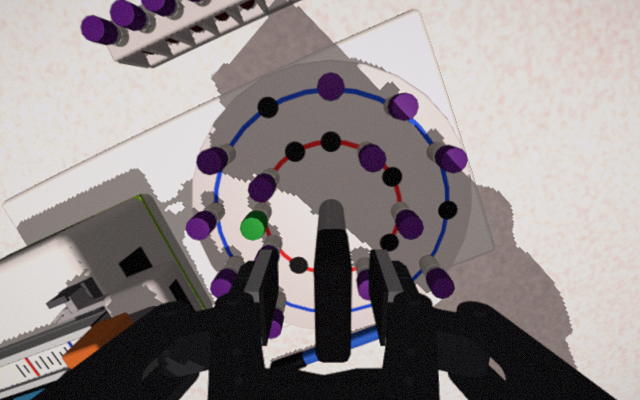

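>>> apply_moves --increments '[40,-5,4,7,-1,40,-2,1,2,0]'

```text
t: 3.85
eef_pos: [0.5573, -0.1059, 0.167]
tool_rot: [-0.004, 0.926, -0.378, 0.016]
contact_force: [-0.5, -0.3, -0.0]
gripper_width: 0.466
```

Run:
```python
from h import *
plan([0.557,-0.106,0.166],-134.7,1,40)
```

```text
now [ 0.5573 -0.1059  0.167 ] -134.41 dpos [-0.0003 -0.0001 -0.001 ] da -0.3 tilt [ 0.0329 -0.0058]
[[40, -0.2, 0.3, 1.0, 0.3]] t 3.85
```

>>> apply_moves --increments '[0,0,0,0,0,0,0,0,0,0,0,0,0,0,0,0,0,0,0,0]' --squeeze 50

```text
t: 4.35
eef_pos: [0.5574, -0.1059, 0.1677]
tool_rot: [-0.003, 0.926, -0.378, 0.017]
contact_force: [1.8, 0.9, -0.0]
gripper_width: 0.16
```

Run:
```python
from h import *
plan([0.557,-0.106,0.166],-104.7,4,0)
```

```text
now [ 0.5574 -0.1059  0.1677] -134.37 dpos [-0.0004 -0.0001 -0.0017] da 29.7 tilt [ 0.0331 -0.0067]
[[0, -0.1, 0.1, 0.4, -7.4], [0, -0.1, 0.1, 0.4, -7.4], [0, -0.1, 0.1, 0.4, -7.4], [0, -0.1, 0.1, 0.4, -7.4]] t 4.35
```

>>> apply_moves --increments '[0,0,0,0,-6,0,0,0,0,-6,0,0,0,0,-6,0,0,0,0,-6,0,0,0,0,0]'

```text
t: 4.97
eef_pos: [0.5574, -0.1058, 0.1677]
tool_rot: [-0.0, 0.985, -0.172, 0.017]
contact_force: [-0.5, -0.5, -0.2]
gripper_width: 0.157
```

Run:
```python
from h import *
plan([0.557,-0.106,0.166],-110,2,0)
o=get_obs();p,d=read_camera("wrist");cv2.imwrite("pics/w4.png",p);print(o["contact_force"],o["torque"])
```

```text
now [ 0.5574 -0.1058  0.1677] -109.8 dpos [-0.0004 -0.0002 -0.0017] da -0.2 tilt [ 0.0326 -0.0055]
[[0, -0.2, 0.2, 0.9, 0.1], [0, -0.2, 0.2, 0.9, 0.1]] t 4.975
[-0.5209338  -0.4824463  -0.16886117] [ 0.09264562  0.27489848 -0.02210654]
```

View pics/w4.png

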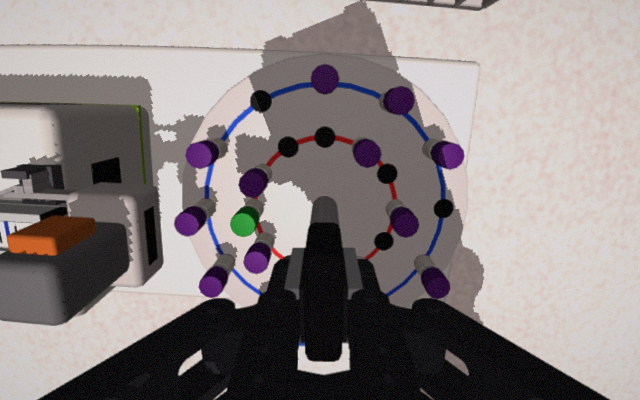

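```bash
cat >> h.py <<'E'
def green(name,p,o,box):
    p=p.astype(int);g=(p[...,1]>p[...,2]*1.5)&(p[...,1]>p[...,0]*1.4);m=np.zeros_like(g);m[box[1]:box[3],box[0]:box[2]]=1;g&=m
    v,u=np.nonzero(g);P=atz(name,[u.mean(),v.mean()],.106,o)[0];w=P[:2]-[.557,-.1058]
    print(name,len(u),u.mean(),v.mean(),P,"r",np.hypot(*w),"ang",np.degrees(np.arctan2(w[1],w[0]))-67.4)
E
python3 - <<'E'
from h import *
o=get_obs();p,d=read_camera("wrist");green("wrist",p,o,(220,190,280,250))
P=pts("wrist",np.ones((400,640),bool),d,o);r=P[(abs(P[:,2]-.0142)<.004)]
b=cv2.Canny(p,60,150)
g=P[(P[:,2]>.198)&(P[:,2]<.215)&(np.hypot(P[:,0]-.597,P[:,1]+.002)<.03)]
print("grip",cv2.minAreaRect((g[:,:2]*1000).astype(np.float32)),g.mean(0),len(g))
p,d=read_camera("top");green("top",p,None,(340,150,390,260))
cv2.imwrite("pics/top4.png",cv2.resize(p[130:290,240:460],None,fx=3.6,fy=3.6))
E
```

```text
wrist 618 244.57766990291262 221.26051779935275 [ 0.57509287 -0.06030987  0.106     ] r 0.048956139379813135 ang 0.9107167668298928
grip ((598.7362670898438, -6.685827255249023), (27.628700256347656, 26.758501052856445), 65.78535461425781) [ 0.59902901 -0.00975744  0.203471  ] 4565
top 27 358.22222222222223 207.8148148148148 [ 0.57344909 -0.05743062  0.106     ] r 0.05108981562617272 ang 3.818252052396616
```

View pics/top4.png

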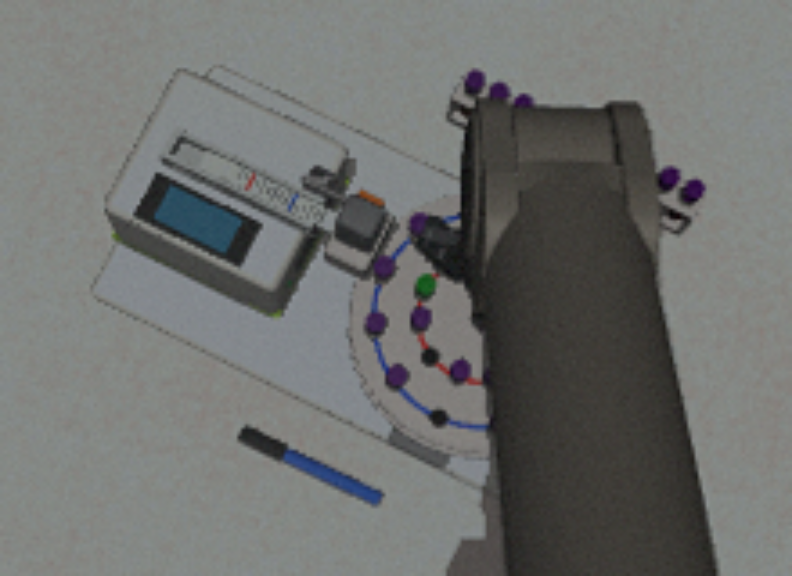

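>>> apply_moves --increments '[40,0,0,0,0,40,0,0,0,0,40,0,0,0,0]'

```text
t: 5.5
eef_pos: [0.5577, -0.1058, 0.1679]
tool_rot: [0.0, 0.985, -0.173, 0.017]
contact_force: [1.0, -0.6, 0.6]
gripper_width: 0.471
```

Run:
```python
from h import *
o=get_obs();p,d=read_camera("wrist");green("wrist",p,o,(220,190,280,250));cv2.imwrite("pics/w5.png",p)
p,d=read_camera("top");green("top",p,None,(340,150,390,260))
plan([.557,-.106,.24],-110,3,40)
```

```text
wrist 622 244.50964630225081 218.43729903536976 [ 0.5771058  -0.06115728  0.106     ] r 0.04896137154785898 ang -1.6454313682260562
top 30 358.8 206.2 [ 0.57809922 -0.05876663  0.106     ] r 0.051549146007989245 ang -1.5610556578289874
now [ 0.5577 -0.1058  0.1678] -109.94 dpos [-0.0007 -0.0002  0.0722] da -0.1 tilt [ 0.0333 -0.0061]
[[40, 0.6, -0.0, -24.0, 0.0], [40, 0.6, -0.0, -24.0, 0.0], [40, 0.6, -0.0, -24.0, 0.0]] t 5.6
```

View pics/w5.png

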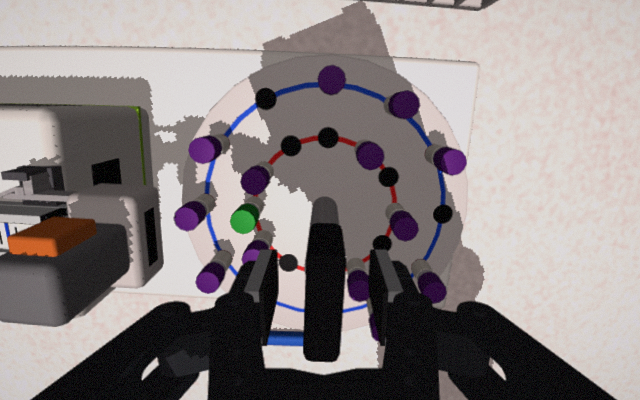

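>>> apply_moves --increments '[40,0,0,-40,0,50,0,0,-40,0]'

```text
t: 5.85
eef_pos: [0.5528, -0.1051, 0.2462]
tool_rot: [0.0, 0.985, -0.173, 0.013]
contact_force: [0.3, -0.2, -0.6]
gripper_width: 0.587
```

Run:
```python
from h import *
plan([.5998,-.005,.25],-22.6,9,60)
```

```text
now [ 0.5528 -0.1051  0.2462] -109.93 dpos [0.047  0.1001 0.0038] da 87.3 tilt [ 0.0261 -0.0049]
[[60, 1.1, -12.2, -0.3, -9.7], [60, 3.2, -11.9, -0.3, -9.7], [60, 5.1, -11.2, -0.3, -9.7], [60, 6.9, -10.1, -0.3, -9.7], [60, 8.5, -8.8, -0.3, -9.7], [60, 9.9, -7.3, -0.3, -9.7], [60, 11.0, -5.5, -0.3, -9.7], [60, 11.8, -3.6, -0.3, -9.7], [60, 12.2, -1.5, -0.3, -9.7]] t 5.85
```

>>> apply_moves --increments '[60,1,-12,-1,-10,60,3,-12,-1,-10,60,5,-11,-1,-10,60,7,-10,-1,-10,60,8,-9,-1,-10,60,10,-7,-1,-10,60,11,-5,-1,-10,60,12,-4,0,-10,60,12,-2,0,-8,60,0,0,0,0]'

```text
t: 7.1
eef_pos: [0.5974, -0.0012, 0.2587]
tool_rot: [0.012, 0.815, 0.579, 0.012]
contact_force: [0.5, -0.8, -0.2]
gripper_width: 0.703
```

Run:
```python
from h import *
plan([.5998,-.005,.25],-22.6,2,60)
o=get_obs();p,d=read_camera("wrist");cv2.imwrite("pics/w6.png",p)
P=pts("wrist",np.ones((400,640),bool),d,o)
g=P[(P[:,2]>.198)&(P[:,2]<.212)&(np.hypot(P[:,0]-.597,P[:,1]+.002)<.03)]
print("grip",cv2.minAreaRect((g[:,:2]*1000).astype(np.float32)),g.mean(0),len(g))
h=P[(P[:,2]>.198)&(P[:,2]<.212)&(np.hypot(P[:,0]-.557,P[:,1]+.106)<.03)]
if len(h):print("handle",cv2.minAreaRect((h[:,:2]*1000).astype(np.float32)),h.mean(0),len(h))
p,d=read_camera("top");green("top",p,None,(340,150,390,260));cv2.imwrite("pics/top6.png",cv2.resize(p[130:290,240:460],None,fx=3.6,fy=3.6))
```

```text
now [ 0.5974 -0.0012  0.2587] -19.25 dpos [ 0.0024 -0.0038 -0.0087] da -3.3 tilt [ 0.034  -0.0065]
[[60, -1.4, 1.6, 4.4, 1.7], [60, -1.4, 1.6, 4.4, 1.7]] t 7.1
grip ((599.5254516601562, -3.365804672241211), (29.221248626708984, 26.01837921142578), 67.7646484375) [ 0.59971208 -0.00220303  0.20401078] 2031
handle ((558.2827758789062, -101.37605285644531), (7.439579486846924, 43.432533264160156), 68.8166275024414) [ 0.55955331 -0.10065606  0.2011085 ] 574
top 0 nan nan [nan nan nan] r nan ang nanh.py:34: RuntimeWarning: Mean of empty slice.
  v,u=np.nonzero(g);P=atz(name,[u.mean(),v.mean()],.106,o)[0];w=P[:2]-[.557,-.1058]
  ret = ret.dtype.type(ret / rcount)
h.py:35: RuntimeWarning: Mean of empty slice.
  print(name,len(u),u.mean(),v.mean(),P,"r",np.hypot(*w),"ang",np.degrees(np.arctan2(w[1],w[0]))-67.4)
```

View pics/w6.png

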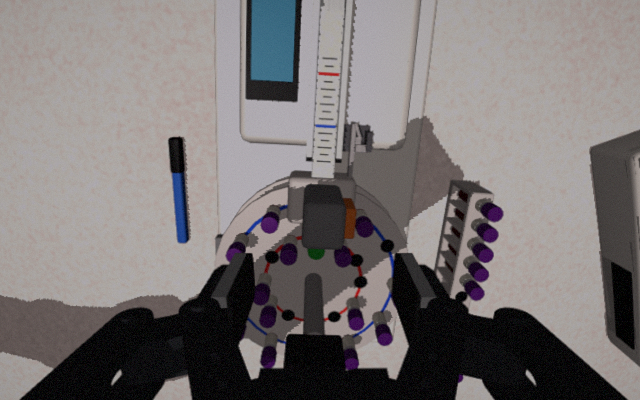

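View pics/top6.png

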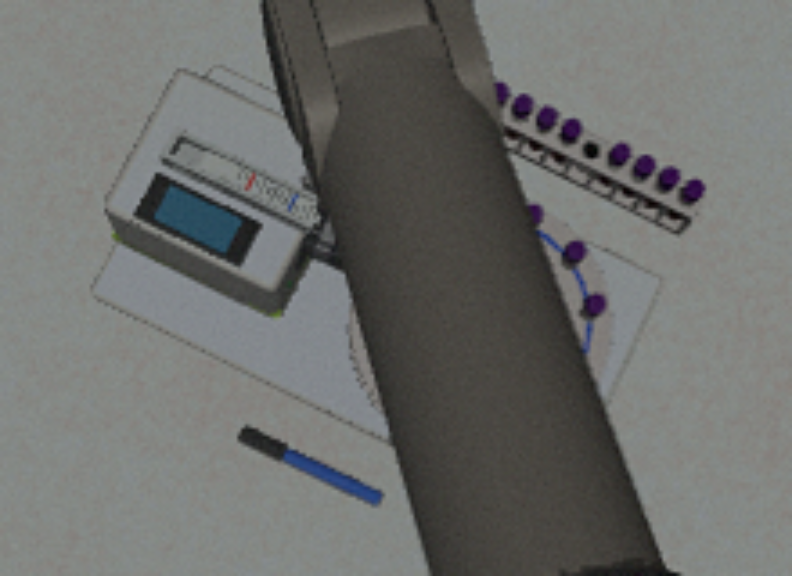

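>>> apply_moves --increments '[60,-2,2,20,2,60,-2,2,20,1,60,-1,0,20,0]' --squeeze 30

```text
t: 7.58
eef_pos: [0.6023, -0.0118, 0.1983]
tool_rot: [0.014, 0.834, 0.551, 0.013]
contact_force: [-0.2, 0.3, -0.4]
gripper_width: 0.7
```

Run:
```python
from h import *
plan([.6003,-.0043,.166],-22.6,1,60)
```

```text
now [ 0.6023 -0.0118  0.1983] -23.06 dpos [-0.002   0.0075 -0.0323] da 0.5 tilt [ 0.0372 -0.0093]
[[60, 6.0, -6.0, 32.2, -0.5]] t 7.575
```

>>> apply_moves --increments '[60,4,-4,16,0,60,3,-2,14,0,60,0,0,0,0]'

```text
t: 7.95
eef_pos: [0.5991, -0.0037, 0.1642]
tool_rot: [0.013, 0.835, 0.55, 0.011]
contact_force: [0.3, 0.7, 0.6]
gripper_width: 0.701
```

Run:
```python
from h import *
plan([.6003,-.0043,.166],-22.6,1,60)
o=get_obs();p,d=read_camera("wrist");cv2.imwrite("pics/w7.png",p);print(o["contact_force"])
```

```text
now [ 0.5991 -0.0037  0.1642] -23.2 dpos [ 0.0012 -0.0006  0.0018] da 0.6 tilt [ 0.0334 -0.0097]
[[60, -0.1, 1.4, -1.7, -0.6]] t 7.95
[0.33938236 0.73787753 0.59422392]
```

View pics/w7.png

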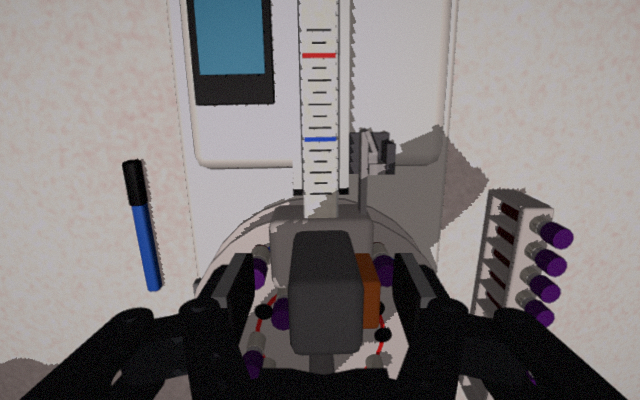

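>>> apply_moves --increments '[45,0,2,-1,0,20,0,0,0,0,0,0,0,0,0,0,0,0,0,0,0,0,0,0,0]' --squeeze 40

```text
t: 8.62
eef_pos: [0.5998, -0.0034, 0.1679]
tool_rot: [0.012, 0.835, 0.551, 0.011]
contact_force: [0.4, 0.6, 0.1]
gripper_width: 0.306
```

Run:
```python
from h import *
plan([.6003,-.0043,.166],-22.6,1,60)
o=get_obs();p,d=read_camera("wrist");cv2.imwrite("pics/w8.png",p);print(o["contact_force"],o["torque"],o["gripper_width"]*85.4)
```

```text
now [ 0.5998 -0.0034  0.1679] -23.17 dpos [ 0.0005 -0.0009 -0.0019] da 0.6 tilt [ 0.0312 -0.0091]
[[60, -0.7, 0.8, 1.9, -0.6]] t 8.625
[0.37771703 0.58770099 0.09836286] [0.31452253 0.70231345 0.2570495 ] 26.123390084856485
```

View pics/w8.png

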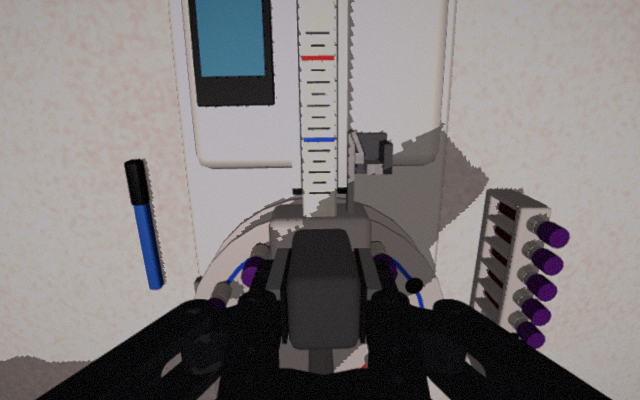

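>>> apply_moves --increments '[0,-8,0,0,0,0,-8,0,0,0,0,-8,0,0,0]'

```text
t: 9.05
eef_pos: [0.5912, -0.0241, 0.1679]
tool_rot: [0.012, 0.834, 0.552, 0.013]
contact_force: [3.0, 3.9, -1.9]
gripper_width: 0.306
```

```bash
cat > chk.py <<'E'
from h import *
import sys
o=get_obs();p,d=read_camera("wrist");cv2.imwrite(sys.argv[1],p)
e=o["eef_pos"]-np.array([0.5998,-0.0034,0.1679]);uy=np.array([np.cos(np.radians(67.4)),np.sin(np.radians(67.4))]);ux=np.array([uy[1],-uy[0]])
print("along -y",-e[:2]@uy,"x",e[:2]@ux,"z",e[2],toolang(o)[0],"tilt",toolang(o)[1][:2,2],"F unit x,y,z",o["contact_force"][:2]@ux,o["contact_force"][:2]@uy,o["contact_force"][2],"w",o["gripper_width"]*85.4,"t",o["t"])
E
python3 chk.py pics/w9.png
```

```text
along -y 0.022385836185173483 x 5.061457508914116e-06 z 2.3699923179354432e-05 -23.034882873632903 tilt [ 0.03388602 -0.0058041 ] F unit x,y,z 1.2972776844925489 4.7725181334998625 -1.8641587331408054 w 26.132666032817955 t 9.05
```

View pics/w9.png

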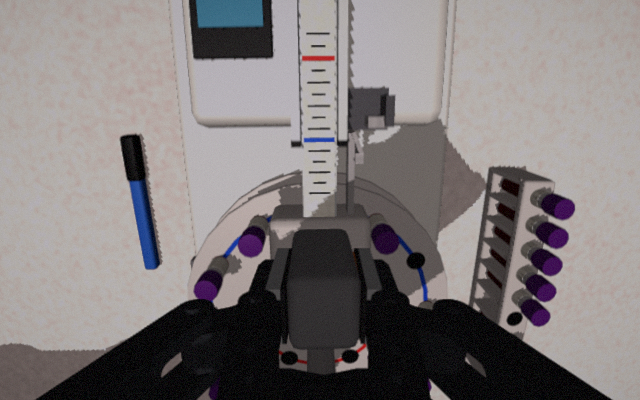

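>>> apply_moves --increments '[0,-8,0,0,0,0,-8,0,0,0,0,-8,0,0,0,0,-8,0,0,0,0,-2,0,0,0]'

```text
t: 9.72
eef_pos: [0.5772, -0.0577, 0.168]
tool_rot: [0.012, 0.834, 0.551, 0.013]
contact_force: [3.1, 3.3, -3.3]
gripper_width: 0.304
```

```bash
python3 chk.py pics/w10.png
```

```text
along -y 0.058831580130316544 x 5.76394955485466e-05 z 6.069468525943256e-05 -23.098636630655 tilt [ 0.03516495 -0.0052902 ] F unit x,y,z 1.5591251105561865 4.194546571166719 -3.2889062429134235 w 26.003235084886754 t 9.725
```

View pics/w10.png

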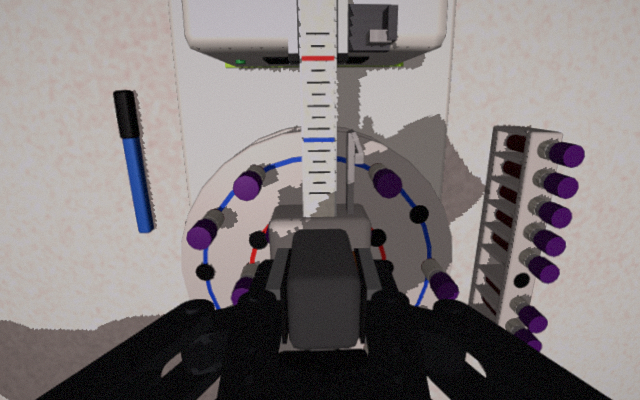

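```bash
python3 -c "
import cv2
p=cv2.imread('pics/w10.png')[20:110,265:385];cv2.imwrite('pics/z10.png',cv2.resize(p,None,fx=6,fy=6,interpolation=cv2.INTER_CUBIC))"
```

```text
(no output)
```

View pics/z10.png

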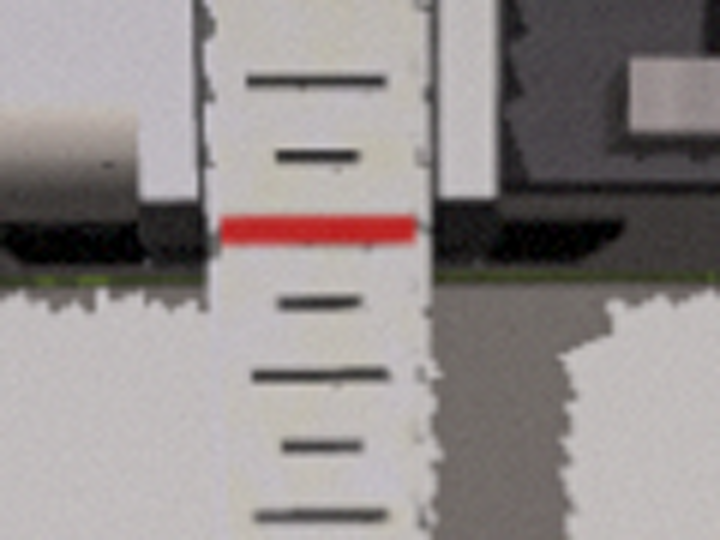

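>>> apply_moves --increments '[0,-1.5,0,0,0,0,0,0,0,0]'

```text
t: 10.02
eef_pos: [0.5768, -0.0588, 0.168]
tool_rot: [0.012, 0.834, 0.551, 0.013]
contact_force: [3.4, 3.1, -3.0]
gripper_width: 0.307
```

```bash
python3 chk.py pics/w11.png
python3 - <<'E'
from h import *
o=get_obs();p,d=read_camera("wrist")
P=pts("wrist",np.ones((400,640),bool)&(d>0),d,o)
Pm=np.full((400,640,3),np.nan);Pm[d>0]=P
uy=np.array([np.cos(np.radians(67.4)),np.sin(np.radians(67.4))])
for c in (294,344):
  for r in range(50,70): print(c,r,p[r,c],np.round((Pm[r,c,:2]-[.557,-.1058])@uy*1000,1),np.round(Pm[r,c,2]*1000,1))
c=318
for r in range(54,66): print(c,r,p[r,c],np.round((Pm[r,c,:2]-[.557,-.1058])@uy*1000,1),np.round(Pm[r,c,2]*1000,1))
z=cv2.resize(p[20:110,265:385],None,fx=6,fy=6,interpolation=cv2.INTER_CUBIC);cv2.imwrite('pics/z11.png',z)
E
```

```text
along -y 0.05996359062054329 x 4.2407231580217224e-05 z 6.701006870796222e-05 -23.06472945271657 tilt [ 0.03545171 -0.00507836] F unit x,y,z 1.953305852407238 4.158920392605365 -2.964684404835256 w 26.2602344567057 t 10.025
294 50 [142 140 144] 143.1 150.8
294 51 [52 50 52] 142.9 149.5
294 52 [30 28 33] 142.4 150.3
294 53 [38 39 41] 141.8 152.0
294 54 [41 40 39] 141.4 151.7
294 55 [35 36 38] 141.3 149.2
294 56 [36 36 35] 140.8 150.0
294 57 [27 29 30] 140.3 151.1
294 58 [21 24 22] 139.9 151.1
294 59 [0 0 0] 139.9 146.6
294 60 [ 6 14 10] 140.2 139.2
294 61 [27 27 26] 140.3 133.3
294 62 [46 43 49] nan nan
294 63 [56 57 59] 147.4 43.4
294 64 [46 62 60] 147.3 36.6
294 65 [46 62 61] 147.3 27.7
294 66 [73 77 81] 147.7 13.9
294 67 [ 97  99 105] 147.1 12.3
294 68 [101 103 108] 146.3 13.4
294 69 [122 124 132] 145.5 13.6
344 50 [104 101 105] 143.0 150.8
344 51 [39 37 38] 142.7 149.8
344 52 [25 23 25] 142.0 152.4
344 53 [18 19 16] 142.0 149.5
344 54 [30 26 31] 141.3 152.0
344 55 [29 27 31] 141.0 150.9
344 56 [27 23 24] 140.6 151.3
344 57 [ 9  4 17] 140.1 152.0
344 58 [3 0 0] 139.9 149.9
344 59 [ 8 10 13] 140.3 141.9
344 60 [29 24 27] 140.3 137.2
344 61 [29 30 30] 140.3 132.3
344 62 [49 50 54] 147.3 50.0
344 63 [58 58 60] 147.3 42.1
344 64 [39 58 50] 147.1 36.3
344 65 [50 57 60] 147.2 26.1
344 66 [ 93  96 100] 147.5 13.8
344 67 [101 103 109] 146.8 12.9
344 68 [104 109 115] 146.1 12.9
344 69 [105 107 116] 145.2 13.6
318 54 [182 186 191] 142.0 146.3
318 55 [151 155 189] 141.3 148.9
318 56 [ 73  72 186] 140.8 149.1
318 57 [ 36  37 184] 140.5 147.9
318 58 [ 41  42 187] 140.2 147.3
318 59 [ 41  40 185] 139.7 148.1
318 60 [ 92  95 187] 139.3 147.7
318 61 [158 164 190] 138.9 147.9
318 62 [183 191 196] 138.5 147.5
318 63 [177 182 186] 138.1 147.9
318 64 [183 186 191] 137.6 148.3
318 65 [183 187 190] 137.3 148.0
```

View pics/z11.png

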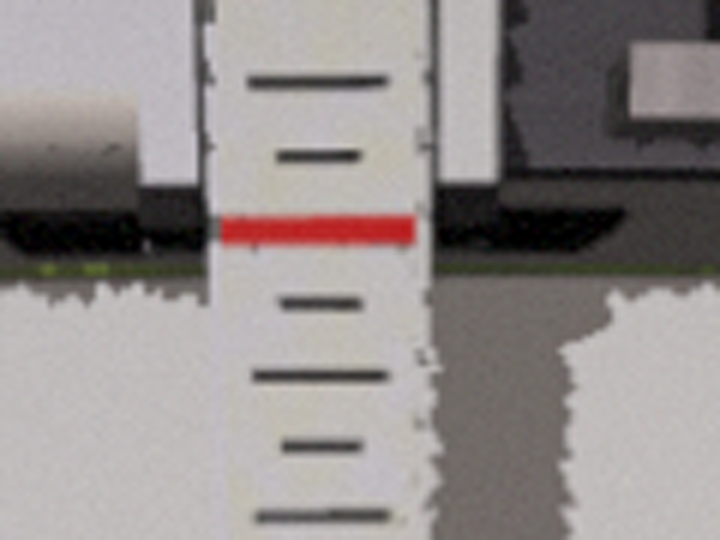

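Run:
```python
from h import *
p,d=read_camera("scene");q=cv2.imread("pics/scene0.png")
a=p[165:315,120:440];cv2.imwrite("pics/s12.png",cv2.resize(a,None,fx=2.5,fy=2.5,interpolation=cv2.INTER_CUBIC))
print(get_obs()["t"],get_obs()["eef_pos"])
p,d=read_camera("top");cv2.imwrite("pics/t12.png",p)
```

```text
10.175 [ 0.57683948 -0.05866362  0.16795232]
```

View pics/s12.png

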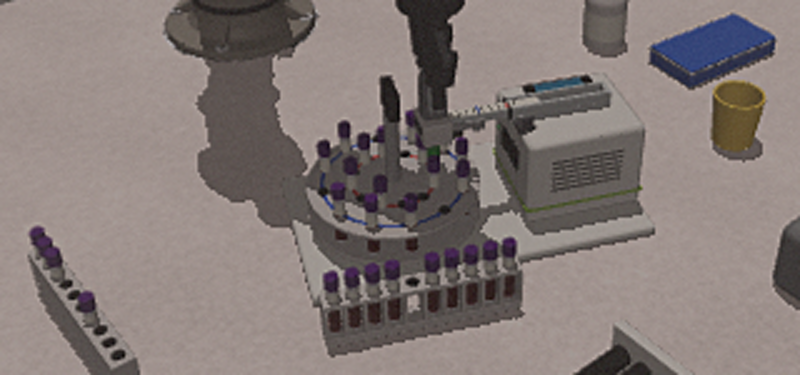

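View pics/t12.png

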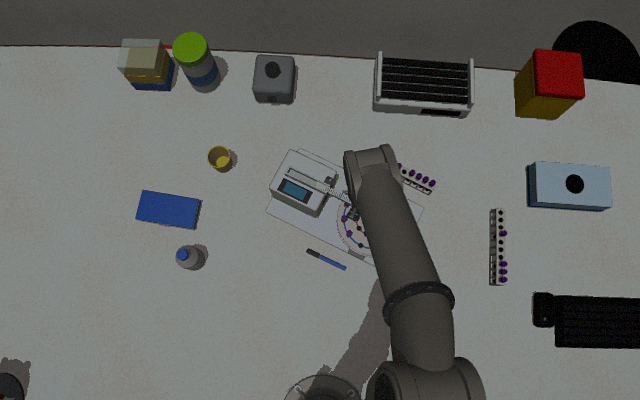

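```bash
python3 -c "
from station import *
print(hand_in())"
```

```text
the job is handed in; nothing more can be done
None
```

I turned the carousel counterclockwise by its handle until the green tube was on the read line. Then I squeezed the read-head grip and drew the reading arm out to the red line. I handed in at about 10.2 s with the arm still holding the grip there.

**Carousel:** It settled back about 2.5° into its detent when I let go of the handle. The green cap's bearing then read about −1.6° from the read line on both the wrist and top cameras, which is within my measuring error. With the arm drawn out, the outer caps stand evenly either side of the arm, to within about 1 pixel. At the start I measured about 23–25° short rather than the nominal 30°. I took the settling as the click, as I had no direct reading of it.

**Reading arm:** The gripper had moved 59.96 mm from where it gripped the parked head. In the last wrist picture, the red line's centre and the sleeve's front edge both measure about 140 mm from the carousel axis, to within about 0.2 mm. The scale had not slipped in the grip.

**Lock button:** The gripper stood at about 26 mm on the grip. That is slightly under the 28 mm given for a fully squeezed grip, and I put the difference down to the opening reading. The lock did release.

**Rest of the scene:** The scene camera shows the green cap directly under the head. The marker, bottle, cup, slide box and partly filled rack look unmoved. The full rack was partly hidden from the top camera by the robot arm, but what showed of it looks unmoved too.

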